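# Fetch the top kit tray from the blue pile

## Robot

A 6-joint arm with a two-finger parallel gripper is mounted at the origin on a cart in front of the work surface, level with it; the furniture and walls round the work are solid. World frame = base frame: x ahead of the robot, y to its left, z up, the work surface at z = 0. Lengths are in mm, angles in rad, forces in N, time in s.
With the tool pointing down it reaches from about 275 to 1000 mm from the base axis. Payload 8.4 kg.
Tool frame: the origin (TCP) lies at the very end of the fingers, on their centre line; the grasp point (between the pads) lies 19 mm behind it; z points along the fingers, y is the direction in which the jaws open and shut (so a half turn about z gives the same grasp; the last joint's range is limited). The gripper opens to 85 mm and grips with 20 to 120 N. Pads are 22 mm wide; open, the fingers measure 114 mm over their backs; the gripper's body (76 mm by 85 mm) begins 54 mm behind the grasp point. The pads swing forward as they close: fully open they stand 13 mm farther back than shut.
Start: joints at [1.317, 0.353, 1.633, -0, 1.155, -0.002], TCP at [155.716, 605.294, 231.281] pointing down, gripper open.
Joint ranges: [-2.63, 2.63], [-0.92, 2.1], [0.06, 2.66], [-1.3, 4.44], [0, 2.69], [-3.02, 3.02]. Speed limits (rad/s): [2.22, 2.22, 2.79, 3.14, 3.14, 3.14].

## Interface

Orientations are given as [roll, pitch, yaw] about the fixed x, y, z axes, in that order (R = Rz(yaw) Ry(pitch) Rx(roll)).
In Python, from rig import r gives the robot as it stands.
- The arm moves only by the tool move_arm, never from a script. Its argument "increments" is a list of rows, each an object of numbers: "tx", "ty", "tz": the shift along the tool's x, y, z in cm; "rx", "ry", "rz": the turn, a rotation vector about the tool's x, y, z in degrees; "gripper": the gripper's target within -1 to 1 (fully open at 1, half-way at 0, shut at -1). A call has 1 to 12 rows; each row shifts and turns the commanded pose from where the row before left it, along the tool's axes as they then stand; what a row does not reach is not made up. A row lasts 1/10 s, in which the tool goes at most 50 mm and 8.59 degrees, less where a joint would pass 70% of its speed; a pose out of reach is approached as far as the arm can. A call is refused whole if a number of a shift passes 5 or a number of a turn 8.59, either way. A call with a gripper value outside its range is refused whole. The fingers move at their own pace and stop on an object; "squeeze" is the grip in N (left out, the last holds). Time passes only in rows, so rows that do not move let the fingers close. It gives the time, the measured TCP pose, the force and the opening at its end, in the units of the state.
- r.sense(): the state, without advancing time (a new reading comes with each control period).
- r.grab_frame(name): name is "scene" or "top"; returns (picture, depth): 480x640x3 uint8, red, green, blue; 480x640 float32, mm along the optical axis (not along the pixel's ray), 0 where there is no reading.
- r.camera_model(name): a dict with "fx", "fy", "cx", "cy" (pixels), "k1" (the pictures are not rectified: a ray, as slopes to the right and down, at radius r is drawn at 1 + k1 r^2 times it, then the intrinsics apply), "R" (3x3) and "t" (3): a world point X has camera coordinates R X + t. Camera axes: x right, y down, z forward; pixel columns grow to the right and rows downward; lengths in mm; the calibration is good to about 2 mm. A picture is of the moment at which its call begins. camera_model takes no time and is no camera call.
- r.sign_off(): hands the job in, once; it reports no verdict.
Trained networks look in the newest picture that a camera, given by its name, has taken for a name from the list of things; names that differ only in an ending like _2 or _b are one class to them, and where a whole thing is asked for, a point or a joint stands for the part that bears it (a point fixed in the world has none). Each returns a list of dicts, best first, with "confidence" (0 to 1); they miss things now and then, are a little off and sometimes report something else, mostly with a low value. They report only what shows in the picture. A call takes as long as a camera call. They do not tell look-alikes from the thing itself.
- r.cut_out(query, camera): "mask" (480x640 bool, what is visible of it) and "bbox" ([left, top, right, bottom] in pixels, round what is visible of it).
- r.place_of(query, camera): "location" ([row, column] in pixels: a listed point, or the origin of a listed thing).
The state is a dict: "clock": time; "qpos": joint angles; "qvel": joint speeds; "joint_efforts": joint torques, N m; "eef_pos": TCP position; "tcp_rot": TCP orientation; "contact_force": force on the tool from outside, world axes, zero at the start; "wrist_torque": the same for the moment, N m; "opening": opening from 0.0 (shut) to 1.0 (fully open).
Only numpy, scipy, OpenCV 4.12 (cv2) and the standard library are available. Lean on these libraries where they do the work, as an engineer would, in place of code of your own. Each camera call takes 0.05 s, during which the arm holds its last target. There are 200 camera calls.

## Task

Lift the top blue tray, with the lens ring lying in it, off the pile of blue parts trays and set it down flat in the middle of the aluminium breadboard. Do not drop it; the lens ring stays in the tray, and the rest of the blue pile stays stacked where it is.

Things in the scene. Friction and masses are not known exactly. Their poses are not given: they have to be found in the camera images.
- blue_tray_top: Top tray of the pile of three blue trays (the yellow pile is not wanted). Open, 80 mm along x, 52 along y, 25 high, walls 3, 80 g. Origin: centre of its underside, z up, 44 mm above the worktop at the start. Lowest 3 mm: a 70 x 42 mm foot, nested with 2 mm play in the tray below; lifts straight up. Outer walls plain and upright 3 to 25 mm above the origin; grip across the 52 mm width.
- blue_tray_middle: The blue tray just under the top one, same size, shape and heading, nested in a third at the bottom. Origin: centre of its underside, z up; its rim is 25 mm above that, which is 3 mm above the top tray's origin at the start. Loose; it stays where it is.
- blue_lens: Round black lens ring, 32 mm across and 10 mm high, about 45 g, lying loose on the inner floor of the top blue tray (floor 6 mm above that tray's origin). Origin: centre of its underside.
- breadboard: Flat square aluminium breadboard, 150 x 150 x 12 mm, with rows of small dark threaded holes, fixed to the worktop. Origin: centre of its underside, on the worktop; its top face is 12 mm higher; x and y along its edges, z up.
Things that resemble listed ones, but are neither listed nor needed, are in the scene too. Leave any white look-alike of the blue_tray_top alone.

How it is judged (in metres and radians):
On the way:
1. the top blue tray is lifted clear of the one below (z of blue_tray_top in the frame of blue_tray_middle above 0.035 m), for 0.2 s.
At the end, for the whole second after the job is handed in: The top blue tray rests still and flat (within 6 degrees) on the breadboard, its centre within 25 mm of the board's centre, in any heading; the lens ring lies in it; the middle blue tray is upright within 20 mm of where it began (horizontal distance between blue_tray_top and breadboard below 0.025 m and z of blue_tray_top in the frame of breadboard between 0.008 and 0.018 m and angle between each of blue_tray_top, blue_tray_middle's own z axis and vertical below 0.1 rad and linear speed of blue_tray_top below 0.02 m/s and distance between blue_lens and blue_tray_top below 0.035 m and distance of blue_tray_middle from where it was at the start of the episode below 0.02 m); the robot touches nothing.
It fails at once if the tray is let go more than about 25 mm above the breadboard (horizontal distance between blue_tray_top and breadboard below 0.09 m and z of blue_tray_top in the frame of breadboard above 0.04 m and contact force between the fingers and blue_tray_top below 0.01 N).
It fails at once if the lens ring falls out of the tray (distance between blue_lens and blue_tray_top above 0.06 m).
It also fails if it takes over 51 s, if anything falls off the work surface, if the arm or the gripper's body presses on something with over 40 N, if the wrist force passes 120 N, or if a joint passes its speed limit or range.

## Working session

There is one attempt and no reset: what is moved stays moved. The work goes in short steps, Python scripts to look and compute and a tool call to move; the robot and the scene stay as the last step left them, time stands still between calls to the robot, and variables do not carry over. Pictures are saved under pics/ and viewed, about 8 in all and at most 12, crops included, and the job is handed in when it is done.

Besides the shell and the picture viewer there is one more tool, called after "Call:" as name([rows], argument=value, ...), one row to a line, values as JSON. move_arm: Moves the arm, as the interface text tells. Its arguments: {"type":"object","properties":{"increments":{"type":"array","items":{"type":"object","properties":{"tx":{"type":"number"},"ty":{"type":"number"},"tz":{"type":"number"},"rx":{"type":"number"},"ry":{"type":"number"},"rz":{"type":"number"},"gripper":{"type":"number"}}}},"squeeze":{"type":"number"}},"required":["increments"]}

```bash
mkdir -p pics; cat > h.py <<'E'
from rig import r
import numpy as np, cv2
def snap(n):
    im,d=r.grab_frame(n); np.savez('/tmp/%s.npz'%n,im=im,d=d); return im,d
def world(n,d):
    c=r.camera_model(n); R=np.array(c['R']);t=np.array(c['t'])
    v,u=np.mgrid[0:480,0:640]
    x=(u-c['cx'])/c['fx'];y=(v-c['cy'])/c['fy'];a,b=x.copy(),y.copy()
    for _ in range(8):
        s=1+c['k1']*(a*a+b*b);a,b=x/s,y/s
    P=np.stack([a*d,b*d,d],-1)
    W=(P-t)@R; W[d==0]=np.nan; return W
E
python3 - <<'E'
from h import *
for n in('scene','top'):
    im,d=snap(n); cv2.imwrite(f'pics/{n}0.png',im[:,:,::-1])
    for q in('blue_tray_top','breadboard','blue_lens'):
        for o in r.place_of(q,n):
            p=np.array(o['location']).round().astype(int); print(n,q,p,o['confidence'],world(n,d)[p[0],p[1]].round(1))
print(r.sense())
E
```

```text
scene blue_tray_top [219 224] 0.6 [481.9 256.4  53.6]
scene breadboard [345 408] 0.94 [ 509.1 -148.5   10.7]
scene blue_lens [219 235] 0.59 [499.9 251.   51.2]
top blue_tray_top [211 199] 0.84 [633.1 311.5   4.4]
top blue_tray_top [282 208] 0.55 [501.2 281.   55.6]
top blue_lens [279 214] 0.62 [506.4 270.3  56.3]
{'clock': 0.4, 'qpos': array([ 1.31656574e+00,  3.53112550e-01,  1.63352096e+00,  6.16398100e-06,
        1.15520529e+00, -2.39332208e-03]), 'qvel': array([ 8.71616235e-04, -7.84976093e-04, -3.34883363e-04,  5.87008964e-05,
       -6.26454033e-04,  8.84041789e-04]), 'joint_efforts': array([-3.06233460e-06, -6.04553604e+01, -3.42007613e+01, -9.11398479e-05,
        3.81652586e-03, -6.33208600e-06]), 'eef_pos': array([155.71411258, 605.21055296, 231.15879216]), 'tcp_rot': array([-3.14134652e+00, -6.22777076e-06,  2.88975290e+00]), 'contact_force': array([-0.1047328 ,  0.14575361, -0.57255396]), 'wrist_torque': array([ 0.01612627, -0.01125268, -0.01832507]), 'opening': 1.0021177369095537}
```

View pics/scene0.png

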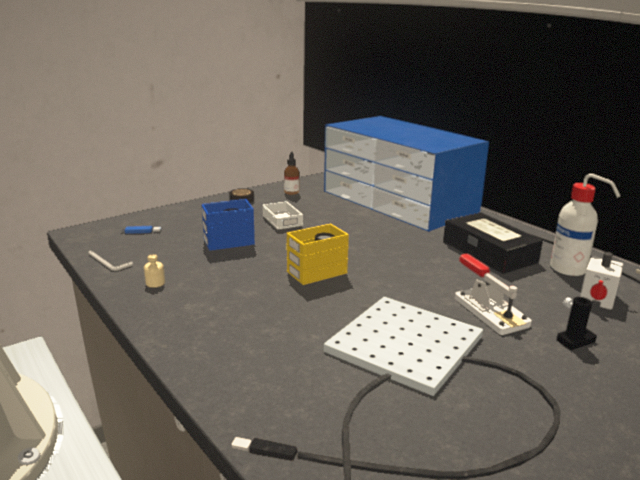

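View pics/top0.png

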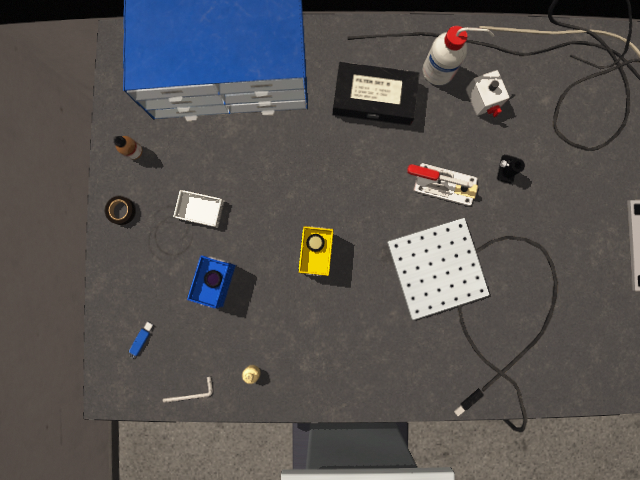

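Candidates for the wanted tray in the top view (row, col): the blue pile at (282, 212), the yellow pile at (251, 316) and the white look-alike at (209, 199). I choose the blue pile, and the breadboard is at (269, 438). Next I check a close crop and measure.

```bash
python3 - <<'E'
from h import *
z=np.load('/tmp/top.npz');im,d=z['im'],z['d']
W=world('top',d)
c=r.camera_model('top');print(c['fx'],c['t'],c['k1'], (-np.array(c['R']).T@c['t']).round())
cv2.imwrite('pics/crop.png',cv2.resize(im[240:325,170:255,::-1],None,fx=7,fy=7,interpolation=cv2.INTER_NEAREST))
h=cv2.cvtColor(im,cv2.COLOR_RGB2HSV)
m=(h[...,0]>105)&(h[...,0]<130)&(h[...,1]>120);m[:240]=0;m[325:]=0;m[:,:170]=0;m[:,255:]=0
Z=W[...,2];print('hist',np.histogram(Z[m&np.isfinite(Z)],bins=range(0,85,5)))
for nm,mm in(('rim',m&(Z>63)&(Z<76)),('lensreg',(h[...,2]<60)&(Z>52)&(Z<66)&(W[...,1]>200)),('board',(Z>7)&(Z<17)&(W[...,0]>400)&(W[...,0]<620)&(W[...,1]<-50)&(W[...,1]>-260)&(h[...,2]>120))):
    if nm=='board':
        k,l,s,_=cv2.connectedComponentsWithStats(mm.astype(np.uint8)); mm=l==1+np.argmax(s[1:,4])
    P=W[mm]; 
    print(nm,len(P),cv2.minAreaRect(P[:,:2].astype(np.float32)),np.median(P,0).round(1))
for nm in('scene',):
    z=np.load('/tmp/scene.npz');W=world('scene',z['d']);im=z['im'];h=cv2.cvtColor(im,cv2.COLOR_RGB2HSV)
    m=(h[...,0]>105)&(h[...,0]<130)&(h[...,1]>120)&(W[...,1]>200)&(W[...,1]<350)&(W[...,0]<580)&(W[...,0]>420)
    Z=W[...,2];P=W[m&(Z>62)&(Z<76)];print(len(P),cv2.minAreaRect(P[:,:2].astype(np.float32)),np.nanmax(P[:,2]))
    mm=(Z>7)&(Z<17)&(W[...,0]>400)&(W[...,0]<620)&(W[...,1]<-50)&(W[...,1]>-260)&(h[...,2]>120)
    k,l,s,_=cv2.connectedComponentsWithStats(mm.astype(np.uint8)); mm=l==1+np.argmax(s[1:,4]);P=W[mm];print(cv2.minAreaRect(P[:,:2].astype(np.float32)))
E
```

```text
505.2172687543064 [ 86.67292804 580.14613294 884.70000678] -0.09866093378672673 [503.  78. 932.]
hist (array([ 27,  21,  18,  13,  26,  22,  26,  21,  19, 475, 348,  90,  67,
       249,  44,   0]), array([ 0,  5, 10, 15, 20, 25, 30, 35, 40, 45, 50, 55, 60, 65, 70, 75, 80]))
rim 323 ((501.7745361328125, 278.5788269042969), (54.77581787109375, 79.95027923583984), 72.57902526855469) [501.2 282.3  67.9]
lensreg 723 ((820.2739868164062, 415.17138671875), (698.5534057617188, 200.6104736328125), 38.89767074584961) [1028.1  518.4   58.3]
board 6167 ((524.7515869140625, -130.53787231445312), (149.73565673828125, 151.0615997314453), 16.524072647094727) [ 522.5 -130.3   11. ]
336 ((499.3883361816406, 276.7787780761719), (59.26019287109375, 80.2350082397461), 73.08744812011719) 69.20243445910292
((521.1041870117188, -133.31268310546875), (153.75401306152344, 151.04859924316406), 16.391130447387695)
```

View pics/crop.png

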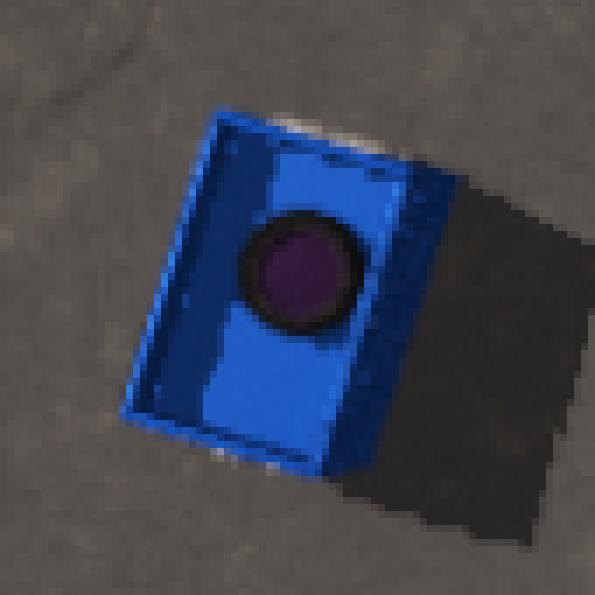

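The crop shows the blue tray, with its rim corners at crop pixels (220,110), (410,165), (325,475) and (125,415). The black lens ring lies inside it at (302,272), so the choice holds. Averaging the two cameras puts the tray at about (500.6, 277.7) with its short axis at 72.8°, and the board at about (523, -132).

```bash
cat > go.py <<'E'
import sys
from rig import r
import numpy as np
from scipy.spatial.transform import Rotation as Ro
s=r.sense(); R=Ro.from_euler('xyz',s['tcp_rot'])
p=np.array([float(a) for a in sys.argv[1:4]])
print('t cm',(R.inv().apply(p-s['eef_pos'])/10).round(2),'rot deg',(R.inv()*Ro.from_euler('xyz',[180,0,float(sys.argv[4])],degrees=True)).as_rotvec(degrees=True).round(2),'now',s['eef_pos'].round(1),np.degrees(s['tcp_rot']).round(2),s['contact_force'].round(2),s['opening'],s['clock'])
E
python3 go.py 500.6 277.7 110 162.8
```

```text
t cm [-41.56 -23.12  12.12] rot deg [-0.01 -0.    2.77] now [155.7 605.2 231.2] [-179.99   -0.    165.57] [-0.1   0.15 -0.57] 1.0021177369095537 0.4
```

Call:
move_arm([
  {"tx": -3.5,"ty": -2},
  {"tx": -3.5,"ty": -2},
  {"tx": -3.5,"ty": -2},
  {"tx": -3.5,"ty": -2},
  {"tx": -3.5,"ty": -2},
  {"tx": -3.5,"ty": -2},
  {"tx": -3.5,"ty": -2},
  {"tx": -3.5,"ty": -2},
  {"tx": -3.5,"ty": -2},
  {"tx": -3.5,"ty": -2},
  {"tx": -3.5,"ty": -2},
  {"tx": -3,"ty": -1.1},
], squeeze=30)

```text
invalid input
```

Call:
move_arm([
  {"rz": 2.8},
  {"tz": 3},
  {"tz": 3},
  {"tz": 3},
  {"tz": 3},
  {},
  {},
  {},
])

```text
invalid input
```

```bash
python3 go.py 500.6 277.7 47 162.8; python3 - <<'E'
from h import *
im,d=snap('top'); im2,_=snap('scene')
cv2.imwrite('pics/a.png',np.hstack([cv2.resize(i[...,::-1],(400,400)) for i in (im[210:340,150:280],im2[150:270,160:280])]))
E
```

```text
t cm [-41.56 -23.12  18.42] rot deg [-0.01 -0.    2.77] now [155.7 605.2 231.2] [-179.99   -0.    165.57] [-0.1   0.15 -0.57] 1.0021177369095537 0.4
```

View pics/a.png

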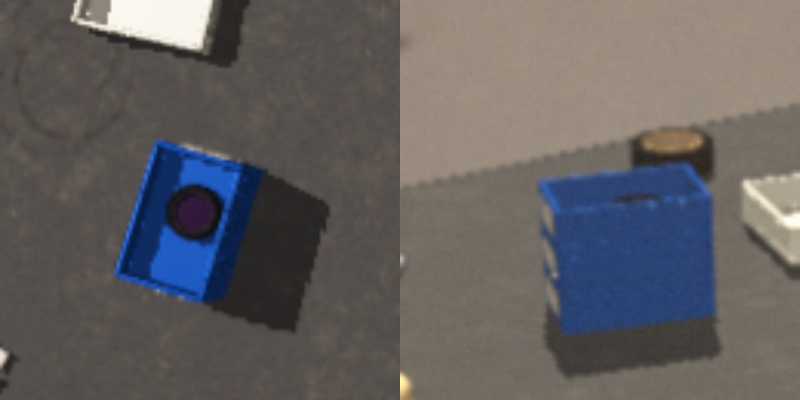

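The picture shows the pile unchanged: both moves were refused. The rows may need all their fields, so I'll fill them in.

Call:
move_arm([
  {"tx": -3.5,"ty": -2,"tz": 0,"rx": 0,"ry": 0,"rz": 0,"gripper": 1},
  {"tx": -3.5,"ty": -2,"tz": 0,"rx": 0,"ry": 0,"rz": 0,"gripper": 1},
  {"tx": -3.5,"ty": -2,"tz": 0,"rx": 0,"ry": 0,"rz": 0,"gripper": 1},
  {"tx": -3.5,"ty": -2,"tz": 0,"rx": 0,"ry": 0,"rz": 0,"gripper": 1},
  {"tx": -3.5,"ty": -2,"tz": 0,"rx": 0,"ry": 0,"rz": 0,"gripper": 1},
  {"tx": -3.5,"ty": -2,"tz": 0,"rx": 0,"ry": 0,"rz": 0,"gripper": 1},
  {"tx": -3.5,"ty": -2,"tz": 0,"rx": 0,"ry": 0,"rz": 0,"gripper": 1},
  {"tx": -3.5,"ty": -2,"tz": 0,"rx": 0,"ry": 0,"rz": 0,"gripper": 1},
  {"tx": -3.5,"ty": -2,"tz": 0,"rx": 0,"ry": 0,"rz": 0,"gripper": 1},
  {"tx": -3.5,"ty": -2,"tz": 0,"rx": 0,"ry": 0,"rz": 0,"gripper": 1},
  {"tx": -3.5,"ty": -2,"tz": 0,"rx": 0,"ry": 0,"rz": 0,"gripper": 1},
  {"tx": -3,"ty": -1.1,"tz": 0,"rx": 0,"ry": 0,"rz": 0,"gripper": 1},
], squeeze=30)

```text
clock: 1.7
eef_pos: [501.3, 276.2, 231.5]
tcp_rot: [-3.141, 0.0, 2.889]
contact_force: [-0.7, 1.1, -0.1]
opening: 0.998
```

Call:
move_arm([
  {"tx": 0,"ty": 0,"tz": 3,"rx": 0,"ry": 0,"rz": 2.8,"gripper": 1},
  {"tx": 0,"ty": 0,"tz": 3,"rx": 0,"ry": 0,"rz": 0,"gripper": 1},
  {"tx": 0,"ty": 0,"tz": 3,"rx": 0,"ry": 0,"rz": 0,"gripper": 1},
  {"tx": 0,"ty": 0,"tz": 3,"rx": 0,"ry": 0,"rz": 0,"gripper": 1},
  {"tx": 0,"ty": 0,"tz": 0,"rx": 0,"ry": 0,"rz": 0,"gripper": 1},
  {"tx": 0,"ty": 0,"tz": 0,"rx": 0,"ry": 0,"rz": 0,"gripper": 1},
  {"tx": 0,"ty": 0,"tz": 0,"rx": 0,"ry": 0,"rz": 0,"gripper": 1},
])

```text
clock: 2.4
eef_pos: [501.1, 278.8, 113.0]
tcp_rot: [3.14, 0.002, 2.841]
contact_force: [0.1, 0.0, 0.6]
opening: 1.001
```

```bash
python3 go.py 500.6 277.7 47 162.8; python3 - <<'E'
from h import *
im,d=snap('top'); im2,_=snap('scene')
cv2.imwrite('pics/b.png',np.hstack([cv2.resize(i[...,::-1],(400,400)) for i in (im[210:340,150:280],im2[150:270,160:280])]))
E
```

```text
t cm [ 0.03 -0.13  6.6 ] rot deg [ 0.1   0.1  -0.02] now [501.1 278.8 113. ] [1.7990e+02 1.0000e-01 1.6278e+02] [0.07 0.01 0.58] 1.000986598640981 2.4
```

View pics/b.png

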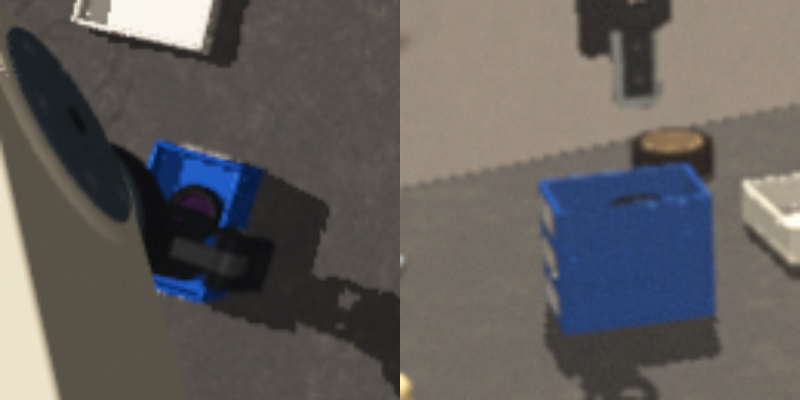

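The scene view (right half) shows a finger above the pile at about (637,100), with the pile at (630,250). The jaws line up with the tray's width. I'll descend to TCP z = 47, so that even the lowest tip position stays at the middle tray's rim.

Call:
move_arm([
  {"tx": 0,"ty": -0.1,"tz": 1.5,"rx": 0,"ry": 0,"rz": 0,"gripper": 1},
  {"tx": 0,"ty": 0,"tz": 1.5,"rx": 0,"ry": 0,"rz": 0,"gripper": 1},
  {"tx": 0,"ty": 0,"tz": 1.5,"rx": 0,"ry": 0,"rz": 0,"gripper": 1},
  {"tx": 0,"ty": 0,"tz": 1.5,"rx": 0,"ry": 0,"rz": 0,"gripper": 1},
  {"tx": 0,"ty": 0,"tz": 0.5,"rx": 0,"ry": 0,"rz": 0,"gripper": 1},
  {"tx": 0,"ty": 0,"tz": 0,"rx": 0,"ry": 0,"rz": 0,"gripper": 1},
  {"tx": 0,"ty": 0,"tz": 0,"rx": 0,"ry": 0,"rz": 0,"gripper": 1},
  {"tx": 0,"ty": 0,"tz": 0,"rx": 0,"ry": 0,"rz": 0,"gripper": 0.5},
  {"tx": 0,"ty": 0,"tz": 0,"rx": 0,"ry": 0,"rz": 0,"gripper": 0.4},
  {"tx": 0,"ty": 0,"tz": 0,"rx": 0,"ry": 0,"rz": 0,"gripper": 0.4},
])

```text
clock: 3.5
eef_pos: [500.0, 277.3, 46.7]
tcp_rot: [3.141, 0.001, 2.841]
contact_force: [-0.2, 1.0, -0.8]
opening: 0.705
```

```bash
python3 go.py 500.6 277.7 47 162.8; python3 - <<'E'
from h import *
im2,d=snap('scene')
cv2.imwrite('pics/c.png',cv2.resize(im2[150:270,160:280,::-1],(600,600)))
E
```

```text
t cm [-0.04  0.05 -0.03] rot deg [ 0.03  0.03 -0.03] now [500.  277.3  46.7] [1.7997e+02 3.0000e-02 1.6277e+02] [-0.19  0.97 -0.78] 0.7051007503950555 3.5
```

View pics/c.png

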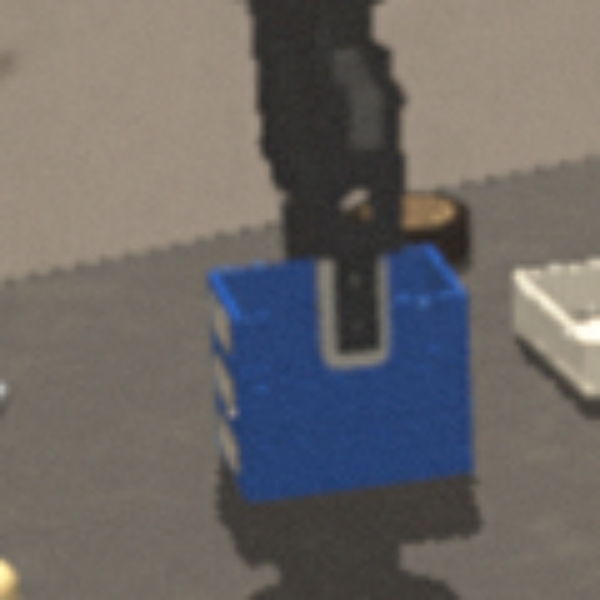

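The finger tip (row 368) reaches right about the seam between top and middle trays, about 22 mm below the near rim at row 312. It will swing a little further down as it closes. I'll raise 4 mm, then close gently.

Call:
move_arm([
  {"tx": 0,"ty": 0,"tz": -0.4,"rx": 0,"ry": 0,"rz": 0,"gripper": 0.4},
  {"tx": 0,"ty": 0,"tz": 0,"rx": 0,"ry": 0,"rz": 0,"gripper": 0.4},
  {"tx": 0,"ty": 0,"tz": 0,"rx": 0,"ry": 0,"rz": 0,"gripper": 0.3},
  {"tx": 0,"ty": 0,"tz": 0,"rx": 0,"ry": 0,"rz": 0,"gripper": 0.25},
  {"tx": 0,"ty": 0,"tz": 0,"rx": 0,"ry": 0,"rz": 0,"gripper": 0.2},
  {"tx": 0,"ty": 0,"tz": 0,"rx": 0,"ry": 0,"rz": 0,"gripper": 0.15},
  {"tx": 0,"ty": 0,"tz": 0,"rx": 0,"ry": 0,"rz": 0,"gripper": 0.0},
  {"tx": 0,"ty": 0,"tz": 0,"rx": 0,"ry": 0,"rz": 0,"gripper": -0.3},
  {"tx": 0,"ty": 0,"tz": 0,"rx": 0,"ry": 0,"rz": 0,"gripper": -1},
  {"tx": 0,"ty": 0,"tz": 0,"rx": 0,"ry": 0,"rz": 0,"gripper": -1},
  {"tx": 0,"ty": 0,"tz": 0,"rx": 0,"ry": 0,"rz": 0,"gripper": -1},
], squeeze=30)

```text
clock: 4.65
eef_pos: [499.9, 277.4, 50.6]
tcp_rot: [3.141, 0.0, 2.841]
contact_force: [-0.6, 1.4, 6.0]
opening: 0.602
```

Call:
move_arm([
  {"tx": 0,"ty": 0,"tz": -0.3,"rx": 0,"ry": 0,"rz": 0,"gripper": -1},
  {"tx": 0,"ty": 0,"tz": -0.5,"rx": 0,"ry": 0,"rz": 0,"gripper": -1},
  {"tx": 0,"ty": 0,"tz": -0.5,"rx": 0,"ry": 0,"rz": 0,"gripper": -1},
  {"tx": 0,"ty": 0,"tz": -0.5,"rx": 0,"ry": 0,"rz": 0,"gripper": -1},
  {"tx": 0,"ty": 0,"tz": 0,"rx": 0,"ry": 0,"rz": 0,"gripper": -1},
  {"tx": 0,"ty": 0,"tz": 0,"rx": 0,"ry": 0,"rz": 0,"gripper": -1},
])

```text
clock: 5.25
eef_pos: [499.9, 277.3, 68.5]
tcp_rot: [3.141, 0.0, 2.841]
contact_force: [-0.1, -0.3, -0.9]
opening: 0.606
```

```bash
python3 go.py 500.6 277.7 47 162.8; python3 - <<'E'
from h import *
im2,d=snap('scene')
cv2.imwrite('pics/d.png',cv2.resize(im2[150:270,160:280,::-1],(600,600)))
E
```

```text
t cm [-0.06  0.06  2.15] rot deg [ 0.02  0.02 -0.03] now [499.9 277.3  68.5] [1.7998e+02 2.0000e-02 1.6277e+02] [-0.13 -0.26 -0.93] 0.6063664980435519 5.25
```

View pics/d.png

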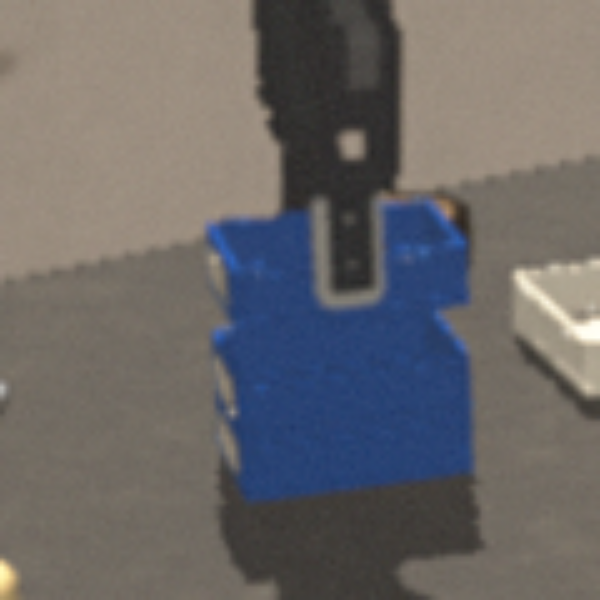

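Only the top tray came up (rim at row 220 in the crop). The middle tray stays in place (rim at about row 330). I'll lift higher, then cross smoothly.

Call:
move_arm([
  {"tx": 0,"ty": 0,"tz": -0.5,"rx": 0,"ry": 0,"rz": 0,"gripper": -1},
  {"tx": 0,"ty": 0,"tz": -1,"rx": 0,"ry": 0,"rz": 0,"gripper": -1},
  {"tx": 0,"ty": 0,"tz": -1.5,"rx": 0,"ry": 0,"rz": 0,"gripper": -1},
  {"tx": 0,"ty": 0,"tz": -1.5,"rx": 0,"ry": 0,"rz": 0,"gripper": -1},
  {"tx": 0,"ty": 0,"tz": -1.5,"rx": 0,"ry": 0,"rz": 0,"gripper": -1},
  {"tx": 0,"ty": 0,"tz": -1.5,"rx": 0,"ry": 0,"rz": 0,"gripper": -1},
  {"tx": 0,"ty": 0,"tz": -1,"rx": 0,"ry": 0,"rz": 0,"gripper": -1},
  {"tx": 0,"ty": 0,"tz": -0.5,"rx": 0,"ry": 0,"rz": 0,"gripper": -1},
  {"tx": 0,"ty": 0,"tz": 0,"rx": 0,"ry": 0,"rz": 0,"gripper": -1},
  {"tx": 0,"ty": 0,"tz": 0,"rx": 0,"ry": 0,"rz": 0,"gripper": -1},
])

```text
clock: 6.3
eef_pos: [499.5, 277.1, 158.0]
tcp_rot: [-3.141, -0.0, 2.841]
contact_force: [-0.1, -0.2, -1.4]
opening: 0.603
```

```bash
python3 go.py 523 -132 158 162.8
```

```text
t cm [-1.436e+01 -3.838e+01  1.000e-02] rot deg [-0.02 -0.02 -0.03] now [499.5 277.1 158. ] [-1.7998e+02 -2.0000e-02  1.6277e+02] [-0.13 -0.21 -1.44] 0.6025132980911264 6.3
```

Call:
move_arm([
  {"tx": -0.2,"ty": -0.5,"tz": 0,"rx": 0,"ry": 0,"rz": 0,"gripper": -1},
  {"tx": -0.4,"ty": -1,"tz": 0,"rx": 0,"ry": 0,"rz": 0,"gripper": -1},
  {"tx": -0.6,"ty": -1.5,"tz": 0,"rx": 0,"ry": 0,"rz": 0,"gripper": -1},
  {"tx": -0.8,"ty": -2,"tz": 0,"rx": 0,"ry": 0,"rz": 0,"gripper": -1},
  {"tx": -0.8,"ty": -2.3,"tz": 0,"rx": 0,"ry": 0,"rz": 0,"gripper": -1},
  {"tx": -0.8,"ty": -2.3,"tz": 0,"rx": 0,"ry": 0,"rz": 0,"gripper": -1},
  {"tx": -0.9,"ty": -2.3,"tz": 0,"rx": 0,"ry": 0,"rz": 0,"gripper": -1},
  {"tx": -0.9,"ty": -2.3,"tz": 0,"rx": 0,"ry": 0,"rz": 0,"gripper": -1},
  {"tx": -0.9,"ty": -2.3,"tz": 0,"rx": 0,"ry": 0,"rz": 0,"gripper": -1},
  {"tx": -0.9,"ty": -2.3,"tz": 0,"rx": 0,"ry": 0,"rz": 0,"gripper": -1},
  {"tx": -0.8,"ty": -2.3,"tz": 0,"rx": 0,"ry": 0,"rz": 0,"gripper": -1},
  {"tx": -0.8,"ty": -2.3,"tz": 0,"rx": 0,"ry": 0,"rz": 0,"gripper": -1},
])

```text
clock: 7.5
eef_pos: [513.9, 25.4, 158.1]
tcp_rot: [-3.141, -0.0, 2.84]
contact_force: [0.1, -0.5, -2.6]
opening: 0.601
```

Call:
move_arm([
  {"tx": -0.9,"ty": -2.3,"tz": 0,"rx": 0,"ry": 0,"rz": 0,"gripper": -1},
  {"tx": -0.9,"ty": -2.3,"tz": 0,"rx": 0,"ry": 0,"rz": 0,"gripper": -1},
  {"tx": -0.9,"ty": -2.3,"tz": 0,"rx": 0,"ry": 0,"rz": 0,"gripper": -1},
  {"tx": -0.9,"ty": -2.3,"tz": 0,"rx": 0,"ry": 0,"rz": 0,"gripper": -1},
  {"tx": -0.8,"ty": -2,"tz": 0,"rx": 0,"ry": 0,"rz": 0,"gripper": -1},
  {"tx": -0.5,"ty": -1.5,"tz": 0,"rx": 0,"ry": 0,"rz": 0,"gripper": -1},
  {"tx": -0.3,"ty": -1,"tz": 0,"rx": 0,"ry": 0,"rz": 0,"gripper": -1},
  {"tx": -0.2,"ty": -0.8,"tz": 0,"rx": 0,"ry": 0,"rz": 0,"gripper": -1},
  {"tx": -0.1,"ty": -0.5,"tz": 0,"rx": 0,"ry": 0,"rz": 0,"gripper": -1},
  {"tx": 0,"ty": 0,"tz": 0,"rx": 0,"ry": 0,"rz": 0,"gripper": -1},
  {"tx": 0,"ty": 0,"tz": 0,"rx": 0,"ry": 0,"rz": 0,"gripper": -1},
])

```text
clock: 8.6
eef_pos: [522.6, -131.5, 158.3]
tcp_rot: [3.141, -0.0, 2.841]
contact_force: [0.1, 0.6, -1.6]
opening: 0.604
```

```bash
python3 go.py 523 -132 18.6 162.8; python3 - <<'E'
from h import *
im2,d=snap('scene')
cv2.imwrite('pics/e.png',cv2.resize(im2[180:420,280:520,::-1],(600,600)))
E
```

```text
t cm [-0.06 -0.04 13.97] rot deg [ 0.01 -0.01 -0.01] now [ 522.6 -131.5  158.3] [ 1.7999e+02 -1.0000e-02  1.6279e+02] [ 0.09  0.56 -1.64] 0.6036237350565139 8.6
```

View pics/e.png

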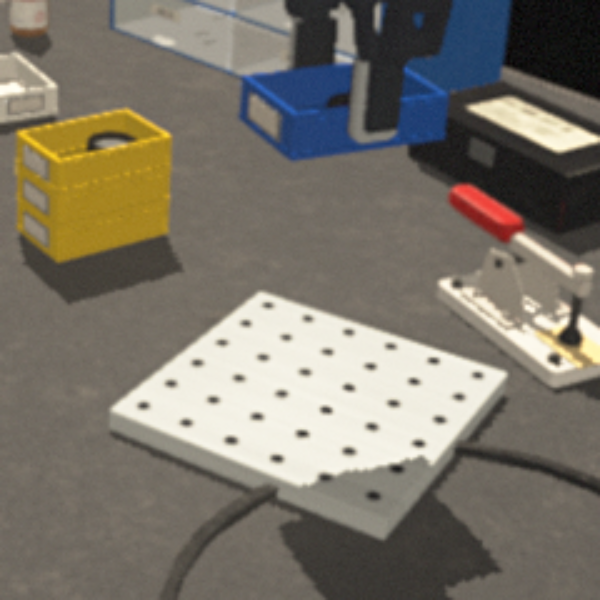

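The tray hangs level over the board at about (345,110), with the lens ring visible in it. I'll descend most of the 140 mm, then creep to contact.

Call:
move_arm([
  {"tx": 0,"ty": 0,"tz": 0.5,"rx": 0,"ry": 0,"rz": 0,"gripper": -1},
  {"tx": 0,"ty": 0,"tz": 1,"rx": 0,"ry": 0,"rz": 0,"gripper": -1},
  {"tx": 0,"ty": 0,"tz": 1.5,"rx": 0,"ry": 0,"rz": 0,"gripper": -1},
  {"tx": 0,"ty": 0,"tz": 2,"rx": 0,"ry": 0,"rz": 0,"gripper": -1},
  {"tx": 0,"ty": 0,"tz": 2,"rx": 0,"ry": 0,"rz": 0,"gripper": -1},
  {"tx": 0,"ty": 0,"tz": 2,"rx": 0,"ry": 0,"rz": 0,"gripper": -1},
  {"tx": 0,"ty": 0,"tz": 1.5,"rx": 0,"ry": 0,"rz": 0,"gripper": -1},
  {"tx": 0,"ty": 0,"tz": 1.2,"rx": 0,"ry": 0,"rz": 0,"gripper": -1},
  {"tx": 0,"ty": 0,"tz": 0.8,"rx": 0,"ry": 0,"rz": 0,"gripper": -1},
  {"tx": 0,"ty": 0,"tz": 0.6,"rx": 0,"ry": 0,"rz": 0,"gripper": -1},
  {"tx": 0,"ty": 0,"tz": 0.4,"rx": 0,"ry": 0,"rz": 0,"gripper": -1},
  {"tx": 0,"ty": 0,"tz": 0,"rx": 0,"ry": 0,"rz": 0,"gripper": -1},
])

```text
clock: 9.85
eef_pos: [522.6, -131.9, 23.1]
tcp_rot: [-3.142, -0.0, 2.841]
contact_force: [-0.5, 0.0, -1.2]
opening: 0.605
```

Call:
move_arm([
  {"tx": 0,"ty": 0,"tz": 0.2,"rx": 0,"ry": 0,"rz": 0,"gripper": -1},
  {"tx": 0,"ty": 0,"tz": 0,"rx": 0,"ry": 0,"rz": 0,"gripper": -1},
  {"tx": 0,"ty": 0,"tz": 0,"rx": 0,"ry": 0,"rz": 0,"gripper": -1},
  {"tx": 0,"ty": 0,"tz": 0,"rx": 0,"ry": 0,"rz": 0,"gripper": -1},
])

```text
clock: 10.25
eef_pos: [522.8, -131.9, 21.5]
tcp_rot: [3.142, 0.0, 2.841]
contact_force: [-0.8, -0.8, -0.5]
opening: 0.599
```

Call:
move_arm([
  {"tx": 0,"ty": 0,"tz": 0.1,"rx": 0,"ry": 0,"rz": 0,"gripper": -1},
  {"tx": 0,"ty": 0,"tz": 0.1,"rx": 0,"ry": 0,"rz": 0,"gripper": -1},
  {"tx": 0,"ty": 0,"tz": 0,"rx": 0,"ry": 0,"rz": 0,"gripper": -1},
  {"tx": 0,"ty": 0,"tz": 0,"rx": 0,"ry": 0,"rz": 0,"gripper": -1},
  {"tx": 0,"ty": 0,"tz": 0,"rx": 0,"ry": 0,"rz": 0,"gripper": -1},
])

```text
clock: 10.75
eef_pos: [522.7, -131.9, 19.3]
tcp_rot: [3.142, 0.0, 2.841]
contact_force: [-0.0, 0.0, -2.0]
opening: 0.6
```

Call:
move_arm([
  {"tx": 0,"ty": 0,"tz": 0.1,"rx": 0,"ry": 0,"rz": 0,"gripper": -1},
  {"tx": 0,"ty": 0,"tz": 0,"rx": 0,"ry": 0,"rz": 0,"gripper": -1},
  {"tx": 0,"ty": 0,"tz": 0,"rx": 0,"ry": 0,"rz": 0,"gripper": -1},
  {"tx": 0,"ty": 0,"tz": 0,"rx": 0,"ry": 0,"rz": 0,"gripper": -1},
])

```text
clock: 11.15
eef_pos: [522.8, -131.9, 18.6]
tcp_rot: [-3.142, 0.0, 2.841]
contact_force: [-1.2, 1.0, 5.9]
opening: 0.6
```

The force of +5.9 N shows contact with the board. I'll open gently and retreat.

Call:
move_arm([
  {"tx": 0,"ty": 0,"tz": 0,"rx": 0,"ry": 0,"rz": 0,"gripper": 0.25},
  {"tx": 0,"ty": 0,"tz": 0,"rx": 0,"ry": 0,"rz": 0,"gripper": 0.35},
  {"tx": 0,"ty": 0,"tz": 0,"rx": 0,"ry": 0,"rz": 0,"gripper": 0.5},
  {"tx": 0,"ty": 0,"tz": 0,"rx": 0,"ry": 0,"rz": 0,"gripper": 0.7},
  {"tx": 0,"ty": 0,"tz": 0,"rx": 0,"ry": 0,"rz": 0,"gripper": 0.8},
  {"tx": 0,"ty": 0,"tz": 0,"rx": 0,"ry": 0,"rz": 0,"gripper": 0.8},
])

```text
clock: 11.75
eef_pos: [522.6, -131.9, 18.3]
tcp_rot: [-3.142, 0.0, 2.841]
contact_force: [0.2, -0.3, 0.4]
opening: 0.9
```

Call:
move_arm([
  {"tx": 0,"ty": 0,"tz": -1,"rx": 0,"ry": 0,"rz": 0,"gripper": 0.8},
  {"tx": 0,"ty": 0,"tz": -1.5,"rx": 0,"ry": 0,"rz": 0,"gripper": 0.8},
  {"tx": 0,"ty": 0,"tz": -2,"rx": 0,"ry": 0,"rz": 0,"gripper": 0.8},
  {"tx": 0,"ty": 0,"tz": -3,"rx": 0,"ry": 0,"rz": 0,"gripper": 0.8},
  {"tx": 0,"ty": 0,"tz": -4,"rx": 0,"ry": 0,"rz": 0,"gripper": 0.8},
  {"tx": 0,"ty": 0,"tz": -4,"rx": 0,"ry": 0,"rz": 0,"gripper": 0.8},
  {"tx": 0,"ty": 3,"tz": 0,"rx": 0,"ry": 0,"rz": 0,"gripper": 0.8},
  {"tx": 0,"ty": 4,"tz": 0,"rx": 0,"ry": 0,"rz": 0,"gripper": 0.8},
  {"tx": 0,"ty": 4,"tz": 0,"rx": 0,"ry": 0,"rz": 0,"gripper": 0.8},
  {"tx": 0,"ty": 4,"tz": 0,"rx": 0,"ry": 0,"rz": 0,"gripper": 0.8},
  {"tx": 0,"ty": 0,"tz": 0,"rx": 0,"ry": 0,"rz": 0,"gripper": 0.8},
  {"tx": 0,"ty": 0,"tz": 0,"rx": 0,"ry": 0,"rz": 0,"gripper": 0.8},
])

```text
clock: 12.95
eef_pos: [567.1, 12.2, 173.8]
tcp_rot: [-3.141, 0.0, 2.843]
contact_force: [0.0, -0.7, -0.8]
opening: 0.901
```

```bash
python3 - <<'E'
from h import *
im,d=snap('top');W=world('top',d);im2,d2=snap('scene')
cv2.imwrite('pics/f.png',np.hstack([cv2.resize(i[...,::-1],(400,400)) for i in (im[200:340,370:510],im2[270:420,320:470])]))
h=cv2.cvtColor(im,cv2.COLOR_RGB2HSV);Z=W[...,2]
m=(h[...,0]>105)&(h[...,0]<130)&(h[...,1]>120)
P=W[m&(Z>31)&(Z<43)&(W[...,1]<-50)&(W[...,1]>-220)&(W[...,0]<600)&(W[...,0]>450)]
print(len(P),cv2.minAreaRect(P[:,:2].astype(np.float32)),np.median(P,0).round(1))
P=W[m&(Z>40)&(Z<51)&(abs(W[...,0]-500)<60)&(abs(W[...,1]-278)<60)]
print('middle',len(P),cv2.minAreaRect(P[:,:2].astype(np.float32)),np.median(P,0).round(1)); s=r.sense();print(s['eef_pos'],s['clock'],s['contact_force'])
E
```

```text
127 ((514.5756225585938, -127.27606201171875), (52.72285461425781, 57.923797607421875), 74.92000579833984) [ 498.6 -115.9   35.2]
middle 317 ((502.13616943359375, 278.7901306152344), (53.83134078979492, 79.85330200195312), 73.49908447265625) [501.2 281.9  46. ]
[566.66977718  10.81147559 173.52450496] 13.05 [ 0.77480389 -0.49153468 -0.08772935]
```

View pics/f.png

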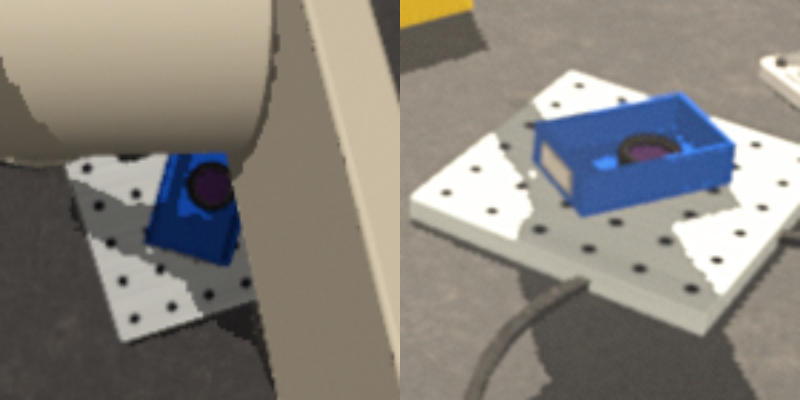

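The right half shows the tray flat near the board's middle at about (635,155), with the ring inside. The arm partly hides the top view. The middle blue tray reads within 0.5 mm of where the pile stood. I'll take one numeric check from the scene camera, then hand in.

```bash
python3 - <<'E'
from h import *
z=np.load('/tmp/scene.npz');im=z['im'];W=world('scene',z['d']);h=cv2.cvtColor(im,cv2.COLOR_RGB2HSV);Z=W[...,2]
P=W[(h[...,0]>105)&(h[...,0]<130)&(h[...,1]>120)&(Z>31)&(Z<43)&(W[...,1]<-50)&(W[...,1]>-220)&(W[...,0]<600)&(W[...,0]>450)]
c=cv2.minAreaRect(P[:,:2].astype(np.float32));print(c,P[:,2].max())
if np.hypot(c[0][0]-521.1,c[0][1]+133.3)<12: print(r.sign_off())
E
```

```text
((520.5859985351562, -133.43710327148438), (53.70176696777344, 80.81318664550781), 73.83626556396484) 36.76433124104916
the job is handed in; nothing more can be done
None
```

The top blue tray, with the lens ring in it, is now flat in the middle of the breadboard, and the job is handed in. I gripped it across its width, lifted it straight off the pile, carried it over level, lowered it until it touched (5.9 N), released it and backed the arm away.

My last checks:
- **Tray position:** the scene camera puts it about 0.5 mm from the board centre, with its rim near z = 37 mm, as expected when it sits on the board.
- **Lens ring:** it is visible inside the tray.
- **Middle blue tray:** it reads within about 0.5 mm of where the pile stood.
- **Time:** the clock was at about 13 s of the 51 s allowed.

**Failed or disagreed:**
- The first two move calls were refused as invalid input. I resent the move with every field filled in and it went through.
- The arm partly hid the tray in the final top view, so that camera's reading of the tray's position (514.6, -127.3) covers only part of it and disagrees with the scene camera. I did not use it.
- The two cameras differ by 3 to 5 mm on where things are, so the true centring error could be a few mm, still well inside the 25 mm limit.

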